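# Roll a printed roller up its gutter into the scan nest and shut the gate

### The job

With the fingertips, push the grey roller that lies in the bottom of the sloped gutter up the slope and over the crest until it rests against the end stop. Then push the swinging gate arm fully shut across the gutter behind it so that it cannot roll back. Only push: do not pick up, carry or fling the roller or let it run away, do not swing the gate across before the roller is home, and leave the other things on the table where they are.

Things in the scene. Friction and masses are not known exactly. Their poses are not given: they have to be found in the camera images.
- gutter: Aluminium gutter, 320 mm long, fixed to the table. Origin on the table surface on its centre line; x runs along it, uphill to the end stop; z up. Inside width 66 mm, outside 74; side walls only 14 mm above its floor. Floor: level bay at height 12 from x = -200 to -90, then a 12 degree ramp up to the crest (x = 50), then falling 15 degrees to the stop (x = 110).
- foot (a point): Middle of the top of the foot lip, a 4 mm thick ridge across the low end: gutter x = -202 mm, 22 mm above the table.
- crest (a point): Middle of the crest line of the gutter's floor: gutter x = 50 mm, 42 mm above the table. A roller whose centre is past it rolls the last 35 mm to the stop by itself and stays there; short of it, the roller rolls back down the ramp.
- roller: Grey roller of smooth, slippery plastic (friction about 0.3, so it does not jam under a pushing fingertip), a solid cylinder 50 mm in diameter and 60 mm long with steel hub discs on its ends, about 0.12 kg, lying across the gutter in the level bay. Origin at its centre; its y axis is the cylinder's axis (x and z turn as it rolls).
- nest (a point): Where the roller's centre is when it rests against the end stop: gutter x = 85 mm, 58 mm above the table. The stop is an upright plate with its face at gutter x = 110 and its top 86 mm above the table.
- gate_pivot (a point): Vertical hinge axis of the gate arm, on a post beside the gutter on the side away from the robot: gutter x = 52, y = -52 mm, 64 mm above the table (the arm's mid height). Fixed to the gutter.
- gate_pin (a point): Upright round steel pin near the free end of the gate arm, 110 mm from the pivot, 12 mm in diameter, from 58 to 84 mm above the table (this point: on its axis, 72 mm above the table). The arm is a steel bar 8 mm wide, 12 mm high (58 to 70 mm above the table), and ends 6 mm beyond the pin.
- gate (a joint): Gate angle in rad: 0 is wide open, the arm pointing downhill and away from the gutter; it grows as the arm swings clockwise (seen from above) over the gutter; 2.0 is fully shut against its limit, the arm straight across the gutter (pin at gutter x = 52, y = +58 mm), 4 mm behind the nested roller. It stays where it is left; about 0.5 N at the pin moves it.
- spare: Bystander: a thinner grey roller, 38 mm in diameter and 60 mm tall, standing on its end on the table. Origin under its centre.
- jar: Bystander: clear jar, 42 mm in diameter, 50 mm tall. Origin under its centre.
- driver: Bystander: screwdriver 170 mm long lying on the table.
- spool: Bystander: small black spool lying flat, 84 mm in diameter, 30 mm tall. Origin under its centre.
- glue: Bystander: white glue stick standing upright, 28 mm in diameter, 85 mm tall. Origin under its centre.
- pawn: Bystander: white printed game piece, 40 mm in diameter, 68 mm tall. Origin under its centre.
- wrench: Bystander: wrench 150 mm long lying on the table.

How it is judged:
On the way, in this order (a step that is already met when the one before it is completed fails the run):
1. the roller rests against the end stop, the gate still open (distance between roller and nest below 0.008 m and linear speed of roller below 0.03 m/s and value of joint gate below 0.9 rad), for 0.2 s.
2. the gate is shut behind it (distance between roller and nest below 0.008 m and linear speed of roller below 0.03 m/s and value of joint gate above 1.9 rad), for 0.2 s.
At the end, for the whole second after the job is handed in: The roller's centre is at rest within 8 mm of the nest point, against the end stop, and the gate is shut (joint above 1.88 rad of 2.0) (distance between roller and nest below 0.008 m and linear speed of roller below 0.03 m/s and value of joint gate above 1.88 rad); the robot touches nothing.
It fails at once if the roller is lifted off the gutter's floor (by more than about 12 mm) or leaves the gutter ((x of roller in the frame of gutter below -0.09 m and z of roller in the frame of gutter above 0.05 m) or (x of roller in the frame of gutter below -0.02 m and z of roller in the frame of gutter above 0.066 m) or z of roller in the frame of gutter above 0.082 m or z of roller in the frame of gutter below 0.03 m or y of roller in the frame of gutter above 0.02 m or y of roller in the frame of gutter below -0.02 m).
It fails at once if the roller is flung or runs away (faster than 0.5 m/s) (linear speed of roller above 0.5 m/s).
It fails at once if the gate is swung across before the roller is home (value of joint gate above 0.9 rad and distance between roller and nest above 0.02 m).
It fails at once if a bystander is moved by more than 30 mm (distance of any of spare, jar, driver, spool, glue, pawn, wrench from where it was at the start of the episode above 0.03 m).
It also fails if it takes over 56 s, if anything falls off the work surface, if the arm or the gripper's body presses on something with over 40 N, if the wrist force passes 120 N, or if a joint passes its speed limit or range.

### The arm

A 6-joint arm with a two-finger parallel gripper is mounted at the origin on the work surface. World frame = base frame: x ahead of the robot, y to its left, z up, the work surface at z = 0. Lengths are in m, angles in rad, forces in N, time in s.
With the tool pointing down it reaches from about 0.3 to 0.85 m from the base axis. Payload 4.2 kg.
Tool frame: the origin (TCP) lies midway between the tips of the shut fingers; the grasp point (between the pads) lies 19 mm behind it; z points along the fingers, y is the direction in which the jaws open and shut (so a half turn about z gives the same grasp; the last joint's range is limited). The gripper opens to 91 mm and grips with 3 to 60 N. Pads are 32 mm wide; open, the fingers measure 118 mm over their backs; the gripper's body (76 mm by 178 mm) begins 60 mm behind the grasp point.
Start: joints at [1.252, 0.32, 1.565, -0, 1.257, -0.02], TCP at [0.169, 0.55, 0.214] pointing down, gripper open.
Joint ranges: [-3.11, 3.11], [-0.84, 2.01], [0.21, 2.61], [-1.34, 4.49], [0.05, 2.63], [-2.56, 2.56]. Speed limits (rad/s): [2.57, 2.57, 3.14, 3.14, 3.14, 3.14].

### API

Orientations are given as [roll, pitch, yaw] about the fixed x, y, z axes, in that order (R = Rz(yaw) Ry(pitch) Rx(roll)).
In Python, from bench import get_obs, vision, r, find_in, masks_of gives the robot as it stands.
- The arm moves only by the tool jog_arm, never from a script. Its argument "series" is one flat list of numbers, 6 for each row, row after row: the shift along the tool's x, y, z in mm, then the turn, a rotation vector about the tool's x, y, z in degrees. A call has 1 to 8 rows; each row is the pose to reach, as a shift and turn from the pose measured when the call began, along the tool's axes at that moment; what a row does not reach only later rows make up. A row lasts 1/8 s, in which the tool goes at most 62.5 mm and 10.7 degrees, less where a joint would pass 70% of its speed; a pose out of reach is approached as far as the arm can. A call with a gripper value outside its range is refused whole. "fingers" is the gripper's target within -1 to 1 (fully open at 1, half-way at 0, shut at -1), set as the call begins (left out, the last holds). The fingers move at their own pace and stop on an object; "newtons" is the grip in N (left out, the last holds). Time passes only in rows, so rows that repeat a pose let the fingers close. It gives the time, the measured TCP pose, the force and the opening at its end, in the units of the state.
- get_obs(): the state, without advancing time (a new reading comes with each control period).
- vision.camera(name): name is "scene" or "top" or "wrist"; returns the picture (400x640x3 uint8, red, green, blue); there is no depth.
- vision.camera_params(name): a dict with "vfov" (degrees; the focal length in pixels is half the picture's height over the tangent of half this angle, whatever the lens; pixels are square), "cx", "cy" (the principal point, pixels), "extrinsics" (4x4, takes a point from world to camera coordinates). Camera axes: x right, y down, z forward; pixel columns grow to the right and rows downward; lengths in m; the calibration is good to about 2 mm. A picture is of the moment at which its call begins: read the wrist's pose just before it. camera_params takes no time and is no camera call; for the wrist camera it gives the pose at the moment of the call.
- r.close_job(): hands the job in, once; it reports no verdict.
Trained networks look in the newest picture that a camera, given by its name, has taken for a name from the list of things; names that differ only in an ending like _2 or _b are one class to them, and where a whole thing is asked for, a point or a joint stands for the part that bears it (a point fixed in the world has none). Each returns a list of dicts, best first, with "score" (0 to 1); they miss things now and then, are a little off and sometimes report something else, mostly with a low value. They report only what shows in the picture. A call takes as long as a camera call.
- find_in(camera, query): "bbox" ([left, top, right, bottom] in pixels, round what is visible of it).
- masks_of(camera, query): "mask" (400x640 bool, what is visible of it) and "bbox" ([left, top, right, bottom] in pixels, round what is visible of it).
The state is a dict: "time": time; "joint_positions": joint angles; "dq": joint speeds; "effort": joint torques, N m; "tcp_pos": TCP position; "orientation": TCP orientation; "ft_force": force on the tool from outside, world axes, zero at the start; "moment": the same for the moment, N m; "finger_gap": opening from 0.0 (shut) to 1.0 (fully open).
Only numpy, scipy, OpenCV 4.12 (cv2) and the standard library are available. Lean on these libraries where they do the work, as an engineer would, in place of code of your own. Each camera call takes 0.05 s, during which the arm holds its last target.

## Working session

There is one attempt and no reset: what is moved stays moved. The work goes in short steps, Python scripts to look and compute and a tool call to move; the robot and the scene stay as the last step left them, time stands still between calls to the robot, and variables do not carry over. Pictures are saved under pics/ and viewed, and the job is handed in when it is done.

Besides the shell and the picture viewer there is one more tool, called after "Emit:" as name(argument=value, ...) on one line, values as JSON. jog_arm: Moves the arm, as the interface text tells. Its arguments: {"type":"object","properties":{"series":{"type":"array"},"fingers":{"type":"number"},"newtons":{"type":"number"}},"required":["series"]}

```bash
mkdir -p pics; ls; cat > h.py <<'E'
import numpy as np, cv2
from bench import get_obs, vision, r, find_in, masks_of
def snap(c,name):
    im=vision.camera(c); cv2.imwrite(f'pics/{name}.png',im[:,:,::-1]); return im
def K(c):
    p=vision.camera_params(c); f=200/np.tan(np.radians(p['vfov'])/2); return f,p['cx'],p['cy'],np.array(p['extrinsics'])
def proj(c,P,k=None):
    f,cx,cy,E=k or K(c); P=np.atleast_2d(P); q=P@E[:3,:3].T+E[:3,3]; return np.c_[f*q[:,0]/q[:,2]+cx,f*q[:,1]/q[:,2]+cy]
def ray(c,uv,k=None):
    f,cx,cy,E=k or K(c); d=E[:3,:3].T@np.array([(uv[0]-cx)/f,(uv[1]-cy)/f,1]); o=-E[:3,:3].T@E[:3,3]; return o,d/np.linalg.norm(d)
def atz(c,uv,z,k=None):
    o,d=ray(c,uv,k); return o+d*(z-o[2])/d[2]
def tri(obs):
    A=np.zeros((3,3));b=np.zeros(3)
    for o,d in obs:
        M=np.eye(3)-np.outer(d,d);A+=M;b+=M@o
    return np.linalg.solve(A,b)
E
python3 - <<'E'
from h import *
print(get_obs())
for c in ['scene','top','wrist']:
    snap(c,c+'0'); p=vision.camera_params(c); print(c,p)
    for q in ['gutter','roller','gate','gate_pin','spare']:
        print(q,[(d['bbox'],round(d['score'],2)) for d in find_in(c,q)][:3])
E
```

```text
pics
{'time': 0.0, 'joint_positions': array([ 1.25196692e+00,  3.20272597e-01,  1.56564325e+00, -2.16239879e-05,
        1.25740847e+00, -1.99939114e-02]), 'dq': array([ 1.56990587e-03,  4.14318672e-05, -1.12290991e-03, -1.55266269e-03,
       -5.55320278e-04, -2.36809615e-04]), 'effort': array([-1.62465796e-03, -4.12478650e+01, -2.31964481e+01,  7.23564718e-02,
        4.60922986e-02, -1.50880983e-04]), 'tcp_pos': array([0.16913126, 0.54904387, 0.21314527]), 'orientation': array([-3.13986093e+00, -1.40652903e-05,  2.84276383e+00]), 'ft_force': array([-0.68743194,  0.34094461, -0.01610946]), 'moment': array([-0.00967896, -0.09121207, -0.01103978]), 'finger_gap': 0.9964184671930693}
scene {'vfov': 45.53886154245421, 'cx': 320.60183100694826, 'cy': 192.08757995170015, 'extrinsics': array([[-0.34226214,  0.93943174, -0.01801729,  0.20169415],
       [ 0.6239212 ,  0.21289131, -0.7519306 , -0.28491018],
       [-0.70255175, -0.26859875, -0.65899602,  1.39111364],
       [ 0.        ,  0.        ,  0.        ,  1.        ]])}
gutter [([236.2, 193.4, 402.9, 263.0], 0.69)]
roller [([249.4, 
[... 680 characters left out ...]
, ([245.9, 260.8, 268.2, 278.2], 0.66)]
gate_pin [([282.0, 169.2, 342.5, 198.5], 0.65)]
spare [([373.0, 239.4, 392.5, 256.8], 0.91), ([383.1, 184.9, 409.0, 216.7], 0.62), ([255.1, 170.3, 418.3, 247.5], 0.29)]
wrist {'vfov': 63.931515421568584, 'cx': 315.67119650504173, 'cy': 191.25325111139333, 'extrinsics': array([[ 2.95575812e-01,  9.55318875e-01, -8.86876092e-04,
        -5.74947581e-01],
       [ 9.20144946e-01, -2.84443154e-01,  2.69119621e-01,
        -2.95369285e-02],
       [ 2.56842788e-01, -8.03613049e-02, -9.63106351e-01,
         3.92170714e-01],
       [ 0.00000000e+00,  0.00000000e+00,  0.00000000e+00,
         1.00000000e+00]])}
gutter []
roller []
gate []
gate_pin []
spare []
```

```bash
python3 - <<'E'
import cv2
a=cv2.imread('pics/top0.png');cv2.imwrite('pics/top0z.png',cv2.resize(a[140:300,220:440],None,fx=3.5,fy=3.5,interpolation=2))
a=cv2.imread('pics/scene0.png');cv2.imwrite('pics/scene0z.png',cv2.resize(a[140:300,210:430],None,fx=3.5,fy=3.5,interpolation=2))
E
```

```text
(no output)
```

View pics/top0.png

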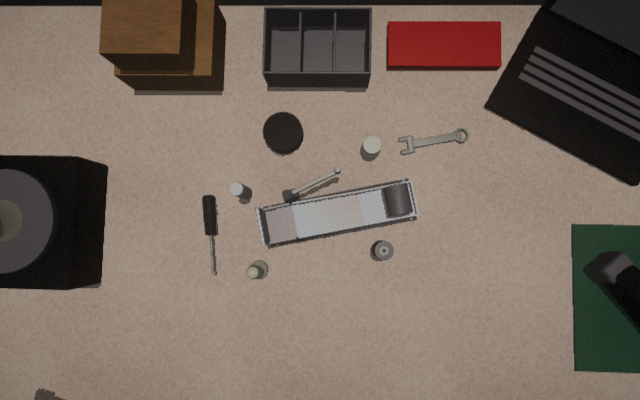

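View pics/top0z.png

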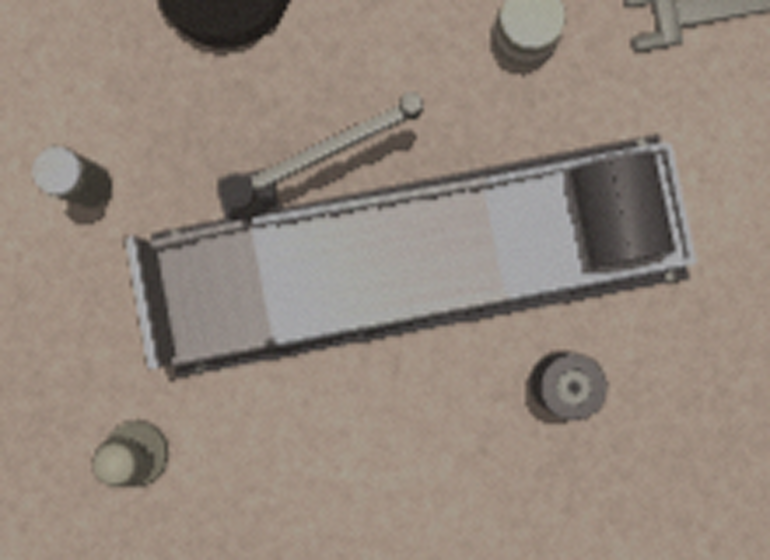

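View pics/scene0z.png

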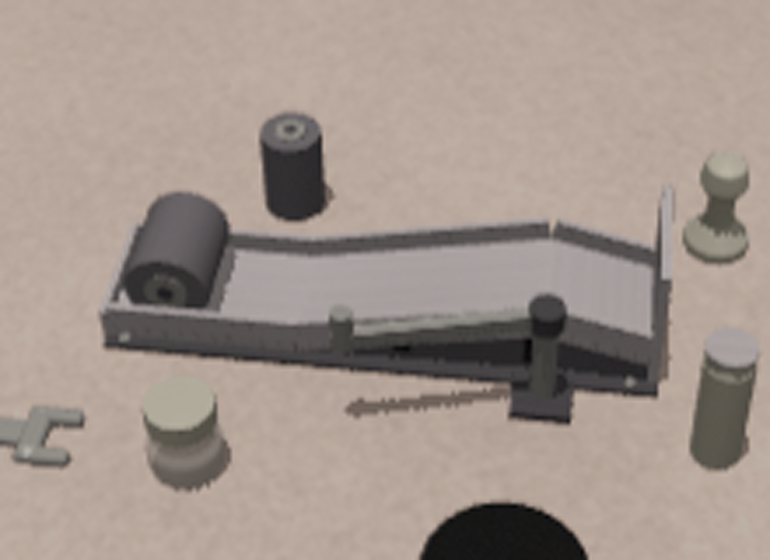

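View pics/scene0.png

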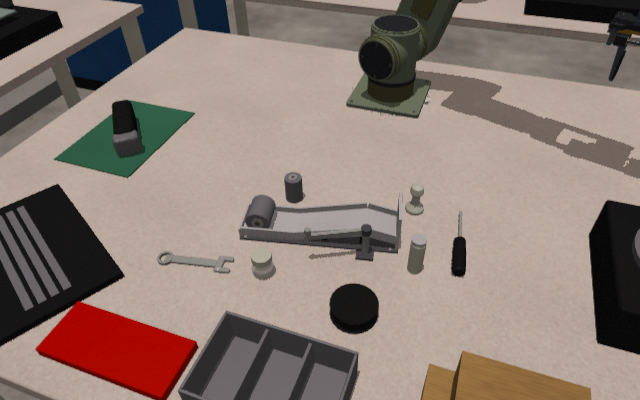

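```bash
cat >> h.py <<'E'
def g2w(p,g):
    c,s=np.cos(g[2]),np.sin(g[2]); p=np.atleast_2d(p).astype(float)/1000
    return np.c_[g[0]+c*p[:,0]-s*p[:,1],g[1]+s*p[:,0]+c*p[:,1],p[:,2]]
E
cat > fit.py <<'E'
from h import *
from scipy.optimize import least_squares
z=lambda u,v:(u/3.5+220-.36,v/3.5+140-.36)
s=lambda u,v:(u/3.5+210-.36,v/3.5+140-.36)
T=[((50,-33,42),z(252,228)),((50,33,42),z(272,340)),((-90,-33,12),z(487,200)),((-90,33,12),z(505,290)),
((52,-52,78),z(237,190)),
((-204,37,26),z(690,262)),((-204,-37,26),z(668,142))]
S=[((50,33,56),s(552,226)),((-90,33,26),s(312,243)),((110,37,86),s(668,187)),((50,-37,56),s(556,312)),((-204,-37,24),s(104,312)),((52,-52,76),s(548,300))]
kt,ks=K('top'),K('scene')
def res(g,T=T,S=S):
    return np.r_[(proj('top',g2w([p for p,_ in T],g),kt)-[q for _,q in T]).ravel(),(proj('scene',g2w([p for p,_ in S],g),ks)-[q for _,q in S]).ravel()]
f=least_squares(res,[0.55,0.0,np.pi/2],loss='soft_l1')
print(f.x,np.degrees(f.x[2]));print(f.fun.reshape(-1,2).round(1))
g=f.x; np.save('g.npy',g)
W=[(a,b,c) for a in [-204] for b in(-37,37) for c in (0,)]
segs=[((-200,b,26),(-90,b,26)) for b in(-33,33)]+[((-90,b,26),(50,b,56)) for b in(-33,33)]+[((50,-33,42),(50,33,42)),((-90,-33,12),(-90,33,12)),((110,-37,86),(110,37,86)),((110,-33,26),(110,33,26)),((-204,-37,0),(-204,37,0)),((-204,37,0),(110,37,0)),((-204,-37,0),(110,-37,0)),((52,-52,0),(52,-52,78))]
for c,k,o in(('top',kt,(220,140)),('scene',ks,(210,140))):
    a=cv2.imread(f'pics/{c}0.png')[o[1]:o[1]+160,o[0]:o[0]+220]; a=cv2.resize(a,None,fx=3.5,fy=3.5,interpolation=2)
    for p,q in segs:
        uv=(proj(c,g2w([p,q],g),k)-o+.5)*3.5
        cv2.line(a,*[tuple(int(x) for x in w) for w in uv],(0,255,0),1)
    cv2.imwrite(f'pics/ov_{c}.png',a)
# pin, roller
print('pin tri',tri([ray('top',z(410,102),kt),ray('scene',s(341,312),ks)]))
E
python3 fit.py
```

```text
[0.57418012 0.04038923 1.78579495] 102.31851385082676
[[-0.3 -0.3]
 [-0.  -0.6]
 [-1.2 -3.9]
 [-0.2  0.9]
 [-1.  -0.1]
 [ 2.2  0.1]
 [ 1.1 -0.5]
 [ 1.  -1.2]
 [ 1.6 -0.7]
 [-0.7 -0.3]
 [-2.3 -1.1]
 [-0.7 -0.4]
 [ 1.   0.6]]
pin tri [0.66423943 0.00382302 0.0844136 ]
```

View pics/ov_top.png

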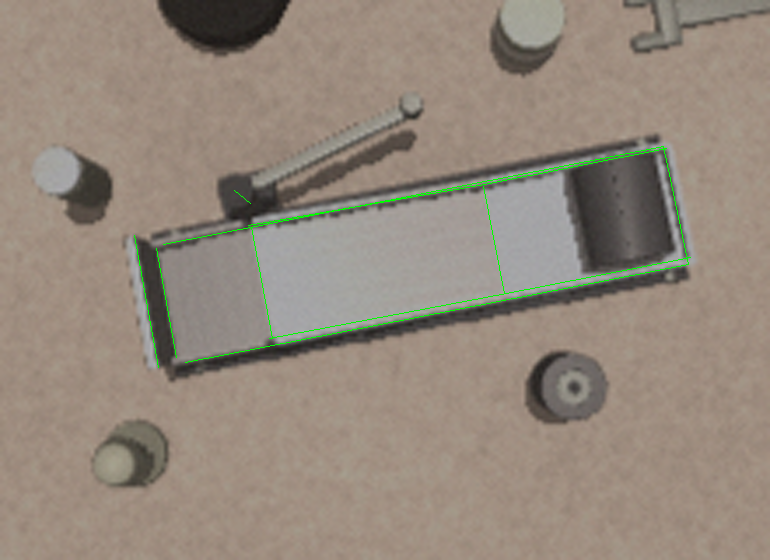

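View pics/ov_scene.png

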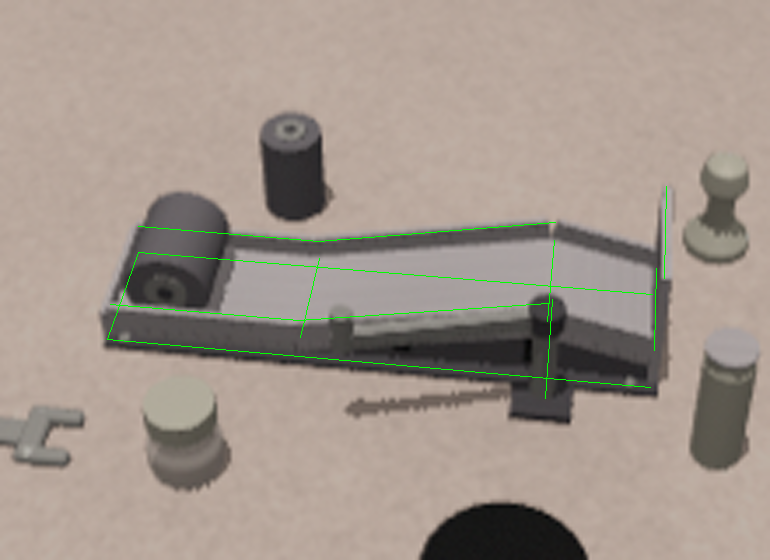

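```bash
cat >> h.py <<'E'
from scipy.spatial.transform import Rotation as Ro
def w2g(P,g):
    c,s=np.cos(g[2]),np.sin(g[2]); P=np.atleast_2d(P); d=P[:,:2]-g[:2]
    return np.c_[d[:,0]*c+d[:,1]*s,-d[:,0]*s+d[:,1]*c,P[:,2]]*1000
def togo(target_g,yawoff=np.pi/2,g=None):
    "target in gutter mm; yaw = gutter yaw+yawoff; returns tool shift mm, rotvec deg"
    g=np.load('g.npy') if g is None else g; o=get_obs()
    R=Ro.from_euler('xyz',o['orientation']); p=g2w(target_g,g)[0]
    Rt=Ro.from_euler('xyz',[np.pi,0,g[2]+yawoff])
    return (R.inv().apply(p-o['tcp_pos'])*1000).round(1),np.degrees((R.inv()*Rt).as_rotvec()).round(2)
def tg():
    o=get_obs(); return o['time'],w2g(o['tcp_pos'],np.load('g.npy'))[0].round(1),o['ft_force'].round(1)
E
python3 - <<'E'
from h import *
g=np.load('g.npy'); print('pin gutter',w2g([0.664,0.0038,0.084],g))
m=masks_of('top','roller')[0];print(m['bbox'],m['score']); u=np.argwhere(m['mask']).mean(0)[::-1]
ms=masks_of('scene','roller')[0];us=np.argwhere(ms['mask']).mean(0)[::-1];print(ms['bbox'])
print(u,us,w2g(atz('top',u,0.042),g), w2g(tri([ray('top',u),ray('scene',us)]),g))
print(togo((-235,0,110)),togo((-235,0,27)),tg())
for n in ['spare','jar','driver','spool','glue','pawn','wrench']:
    b=find_in('top',n)
    if b: b=b[0]['bbox'];print(n,w2g(atz('top',((b[0]+b[2])/2,(b[1]+b[3])/2),0.03),g).round(0),b)
E
```

```text
pin gutter [[-54.90954388 -79.94576297  84.        ]]
[383.9, 184.1, 411.9, 218.5] 0.65
[246.6, 192.7, 273.4, 230.0]
[397.1677763  199.15446072] [259.97627965 211.76154806] [[-163.64327659   -2.07292078   42.        ]] [[-165.17159534   -2.32524328   41.25381339]]
(array([-652.3, -572.1,  103.9]), array([ 1.000e-02,  0.000e+00, -2.943e+01])) (array([-652.3, -572.1,  186.9]), array([ 1.000e-02,  0.000e+00, -2.943e+01])) (1.0, array([583.8, 287. , 214. ]), array([0.6, 0.4, 0.9]))
spare [[-117.   90.   30.]] [373.0, 239.4, 392.5, 256.8]
jar [[-129. -124.   30.]] [356.0, 132.4, 379.5, 159.6]
driver [[229.  -6.  30.]] [205.4, 192.9, 216.2, 275.6]
spool [[  41. -184.   30.]] [264.6, 113.2, 301.8, 154.8]
glue [[149. -84.  30.]] [230.4, 180.3, 252.8, 199.9]
pawn [[145.  85.  30.]] [246.7, 261.8, 268.3, 277.6]
wrench [[-263. -106.   30.]] [397.6, 131.3, 468.4, 151.7]
```

Emit:
jog_arm(series=[-75, -66, 10, 0, 0, -8, -150, -132, 20, 0, 0, -16, -225, -197, 30, 0, 0, -24, -300, -263, 40, 0, 0, -29.4, -375, -329, 45, 0, 0, -29.4, -420, -368, 50, 0, 0, -29.4, -460, -403, 50, 0, 0, -29.4, -500, -438, 50, 0, 0, -29.4], fingers=-1)

```text
time: 2.35
tcp_pos: [0.4317, 0.1237, 0.1722]
orientation: [3.141, 0.001, -2.927]
ft_force: [1.4, 1.1, 0.2]
finger_gap: 0.152
```

```bash
python3 -c "
from h import *
print(tg(),togo((-235,0,60)),get_obs()['finger_gap'],get_obs()['joint_positions'])"
```

```text
(2.35, array([111.8, 121.5, 172.2]), array([1.4, 1.1, 0.2])) (array([-121.6, -346.7,  112.3]), array([ 0.02,  0.07, -0.04])) 0.1522593748385664 [ 2.53249333e-01  1.55271105e-01  1.90158071e+00  2.94991633e-04
  1.08345959e+00 -1.53191176e+00]
```

Emit:
jog_arm(series=[-20, -58, 10, 0, 0, 0, -40, -116, 20, 0, 0, 0, -60, -174, 30, 0, 0, 0, -81, -232, 45, 0, 0, 0, -102, -290, 60, 0, 0, 0, -121.6, -346.7, 80, 0, 0, 0, -121.6, -346.7, 105, 0, 0, 0, -121.6, -346.7, 112, 0, 0, 0])

```text
time: 3.35
tcp_pos: [0.6231, -0.1895, 0.058]
orientation: [3.139, -0.002, -2.929]
ft_force: [-0.4, 0.0, -0.6]
finger_gap: 0.007
```

```bash
python3 -c "
from h import *
print(tg(),togo((-235,0,27)),get_obs()['finger_gap'])
snap('wrist','w1')
snap('scene','s1')
a=cv2.imread('pics/s1.png');cv2.imwrite('pics/s1z.png',cv2.resize(a[120:280,180:420],None,fx=3.3,fy=3.3,interpolation=2))"
```

```text
(3.35, array([-235. ,    1.2,   58. ]), array([-0.4,  0. , -0.6])) (array([-1.3, -0.1, 31. ]), array([ 0.14, -0.13, -0.11])) 0.007013437914782611
```

View pics/s1z.png

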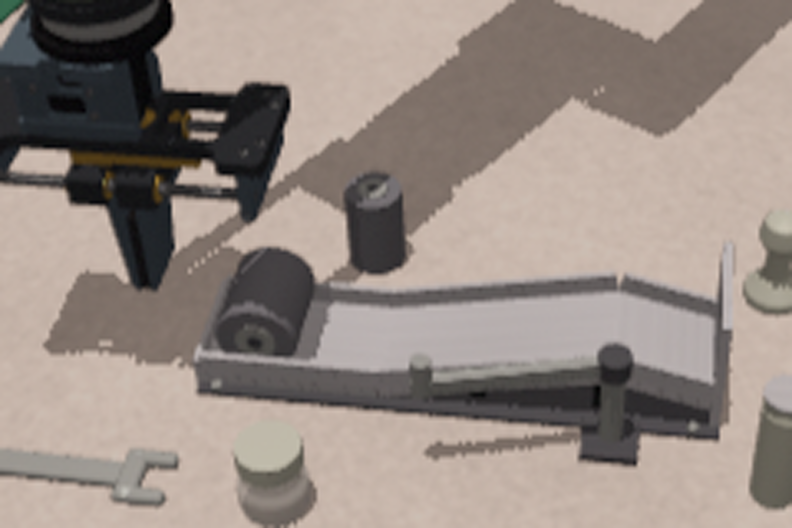

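View pics/w1.png

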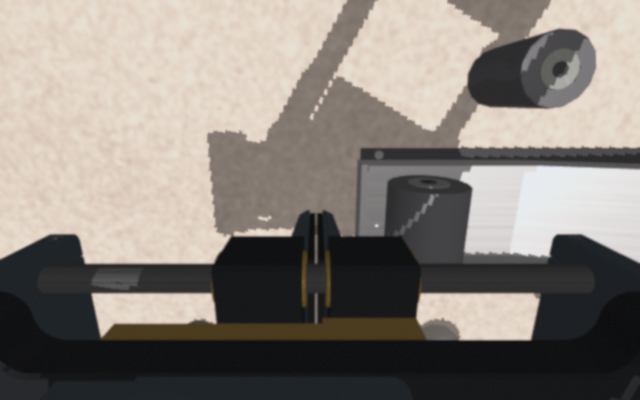

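Wrist and scene pictures show the shut fingertips (scene zoom 150,285) behind the foot lip, lined up with the roller (265,300). Lower and begin pushing.

Emit:
jog_arm(series=[-1.3, 0, 15, 0, 0, 0, -1.3, 0, 29, 0, 0, 0, -1.3, 8, 29, 0, 0, 0, -1.3, 16, 29, 0, 0, 0, -1.3, 24, 29, 0, 0, 0, -1.3, 31, 29, 0, 0, 0, -1.3, 38, 29, 0, 0, 0, -1.3, 45, 29, 0, 0, 0])

```text
time: 4.45
tcp_pos: [0.6152, -0.1438, 0.0308]
orientation: [3.14, -0.0, -2.927]
ft_force: [0.3, -0.2, 0.7]
finger_gap: 0.009
```

```bash
python3 -c "
from h import *
print(tg(),togo((-190,0,28)))
g=np.load('g.npy')
snap('scene','s2');ms=masks_of('scene','roller')[0];us=np.argwhere(ms['mask']).mean(0)[::-1];print(ms['bbox'],w2g(atz('scene',us,.04),g))
a=cv2.imread('pics/s2.png');cv2.imwrite('pics/s2z.png',cv2.resize(a[120:280,180:420],None,fx=3.3,fy=3.3,interpolation=2))"
```

```text
(4.45, array([-188.7,   -0.8,   30.8]), array([ 0.3, -0.2,  0.7])) (array([ 0.8, -1.3,  2.8]), array([ 0.08, -0.02, -0.03]))
[252.2, 196.9, 279.6, 227.9] [[-155.52599477   -1.56960998   40.        ]]
```

View pics/s2z.png

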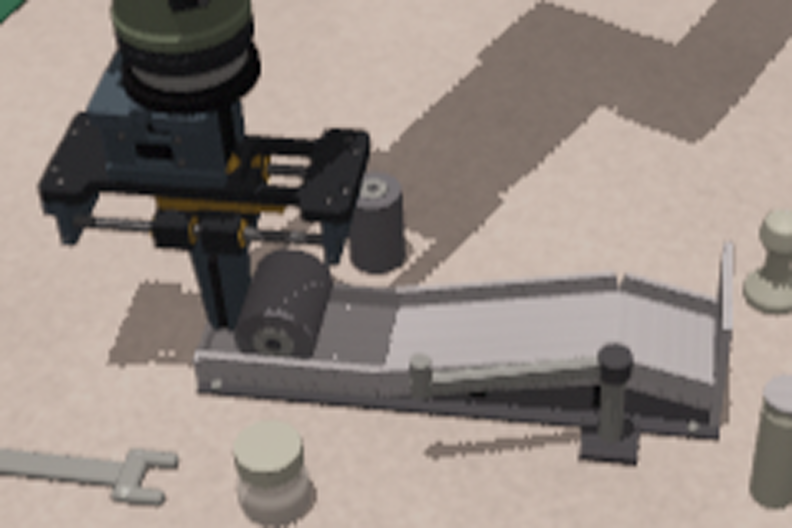

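Emit:
jog_arm(series=[0.8, 8, 1, 0, 0, 0, 0.8, 16, 3, 0, 0, 0, 0.8, 24, 3, 0, 0, 0, 0.8, 32, 3, 0, 0, 0, 0.8, 40, 3, 0, 0, 0, 0.8, 48, 3, 0, 0, 0, 0.8, 55, 3, 0, 0, 0, 0.8, 62, 3, 0, 0, 0])

```text
time: 5.55
tcp_pos: [0.601, -0.0828, 0.0279]
orientation: [3.14, -0.0, -2.926]
ft_force: [0.5, -1.9, 0.9]
finger_gap: 0.003
```

```bash
cat > chk.py <<'E'
from h import *
import sys
n=sys.argv[1]
g=np.load('g.npy');print(tg(),get_obs()['joint_positions'].round(2))
snap('scene',n);ms=masks_of('scene','roller')
if ms:
    ms=ms[0];us=np.argwhere(ms['mask']).mean(0)[::-1];print(ms['bbox'],[w2g(atz('scene',us,h),g).round(1) for h in(.037,.05,.067)])
a=cv2.imread(f'pics/{n}.png');cv2.imwrite(f'pics/{n}z.png',cv2.resize(a[120:280,180:420],None,fx=3.3,fy=3.3,interpolation=2))
E
python3 chk.py s3
```

```text
(5.55, array([-126.1,    0. ,   27.9]), array([ 0.5, -1.9,  0.9])) [-0.16  0.54  1.73  0.    0.88 -1.94]
[158.4, 252.8, 233.3, 274.8] [array([[-257.6, -142. ,   37. ]]), array([[-251.4, -152.4,   50. ]]), array([[-243.3, -166.1,   67. ]])]
```

View pics/s3z.png

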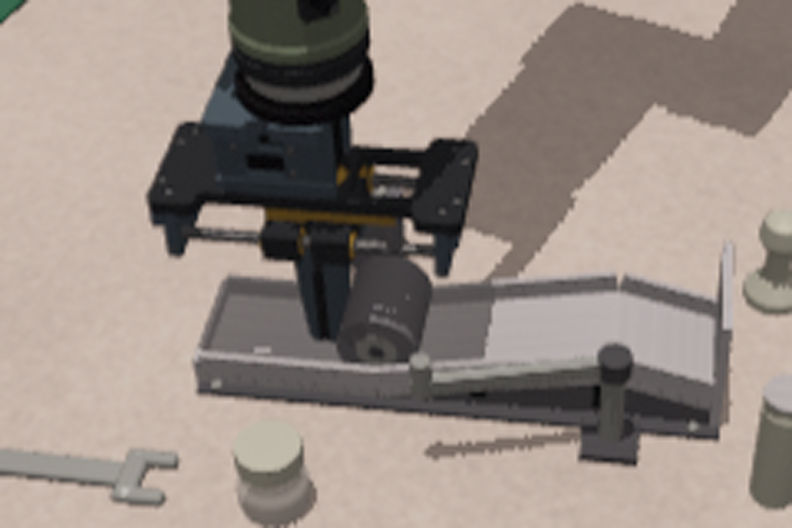

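The roller (zoom 385,310) stays against the finger at the ramp foot; the network's mask was the wrench, so I ignore it. Continue up the ramp.

Emit:
jog_arm(series=[0, 8, -1.5, 0, 0, 0, 0, 16, -3.4, 0, 0, 0, 0, 24, -5, 0, 0, 0, 0, 32, -6.8, 0, 0, 0, 0, 40, -8.5, 0, 0, 0, 0, 48, -10.2, 0, 0, 0, 0, 56, -12, 0, 0, 0, 0, 64, -13.6, 0, 0, 0])

```text
time: 6.65
tcp_pos: [0.587, -0.0194, 0.0417]
orientation: [3.14, -0.001, -2.926]
ft_force: [0.2, -2.2, 1.2]
finger_gap: 0.004
```

```bash
python3 chk.py s4
```

```text
(6.65, array([-61.1,   0.3,  41.7]), array([ 0.2, -2.2,  1.2])) [-0.05  0.49  1.76  0.    0.89 -1.84]
[315.3, 196.9, 342.3, 229.1] [array([[-29.5,  15.8,  37. ]]), array([[-27.7,   2.3,  50. ]]), array([[-25.4, -15.4,  67. ]])]
```

View pics/s4z.png

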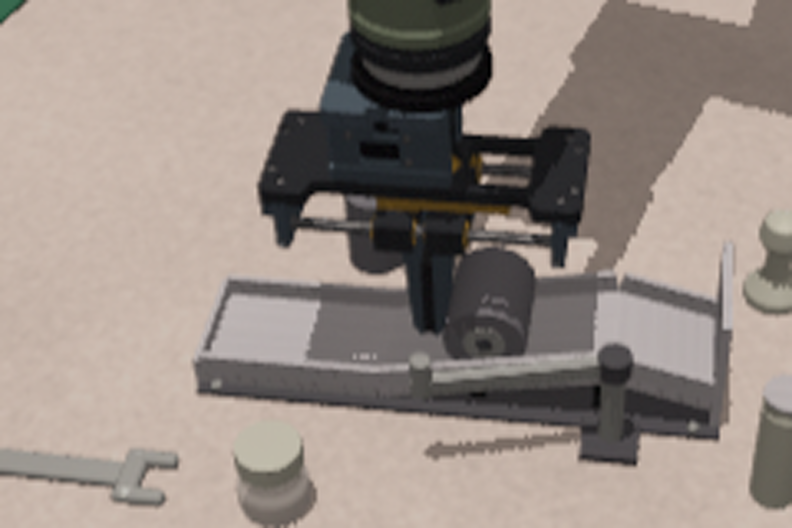

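The roller (zoom 490,305) is at gutter x ≈ -28 and riding against the finger. Continue.

Emit:
jog_arm(series=[0, 8, -1.7, 0, 0, 0, 0, 16, -3.4, 0, 0, 0, 0, 24, -5, 0, 0, 0, 0, 32, -6.8, 0, 0, 0, 0, 40, -8.5, 0, 0, 0, 0, 47, -10, 0, 0, 0, 0, 54, -11.5, 0, 0, 0, 0, 60, -12.8, 0, 0, 0])

```text
time: 7.75
tcp_pos: [0.5737, 0.0402, 0.0547]
orientation: [3.139, -0.001, -2.925]
ft_force: [-0.2, -0.7, 0.3]
finger_gap: 0.005
```

```bash
python3 chk.py s5
```

```text
(7.75, array([-0.1,  0.5, 54.7]), array([-0.2, -0.7,  0.3])) [ 0.05  0.46  1.78  0.    0.9  -1.74]
[349.2, 193.9, 372.7, 228.5] [array([[31.2, 31. , 37. ]]), array([[31.7, 17.2, 50. ]]), array([[32.5, -0.8, 67. ]])]
```

View pics/s5z.png

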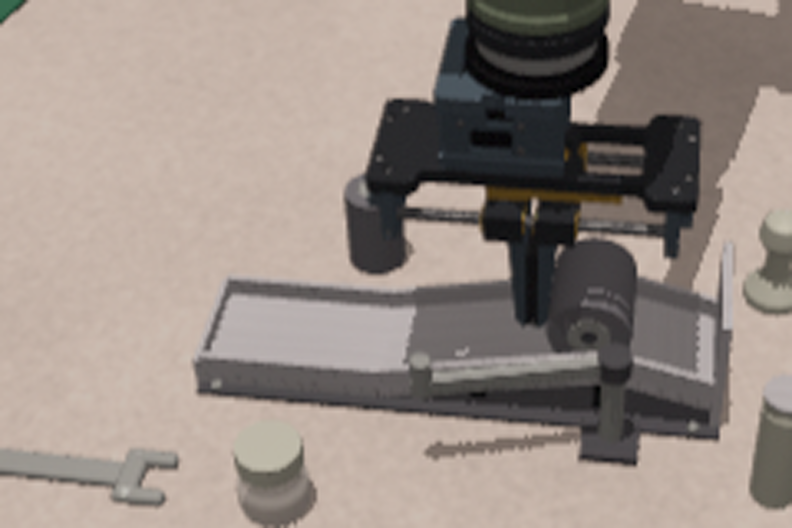

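Emit:
jog_arm(series=[0, 4, -1, 0, 0, 0, 0, 8, -1.8, 0, 0, 0, 0, 12, -2.6, 0, 0, 0, 0, 15, -3, 0, 0, 0, 0, 18, -3, 0, 0, 0, 0, 21, -3, 0, 0, 0, 0, 24, -3, 0, 0, 0, 0, 24, -3, 0, 0, 0])

```text
time: 8.85
tcp_pos: [0.5683, 0.0643, 0.0576]
orientation: [3.138, -0.002, -2.925]
ft_force: [0.5, 0.3, 0.2]
finger_gap: 0.001
```

```bash
python3 chk.py s6
```

```text
(8.85, array([24.6,  0.7, 57.6]), array([0.5, 0.3, 0.2])) [ 0.09  0.46  1.78  0.    0.9  -1.7 ]
[371.1, 198.1, 397.7, 233.6] [array([[84.7, 22.8, 37. ]]), array([[84.3,  9.2, 50. ]]), array([[83.7, -8.6, 67. ]])]
```

View pics/s6z.png

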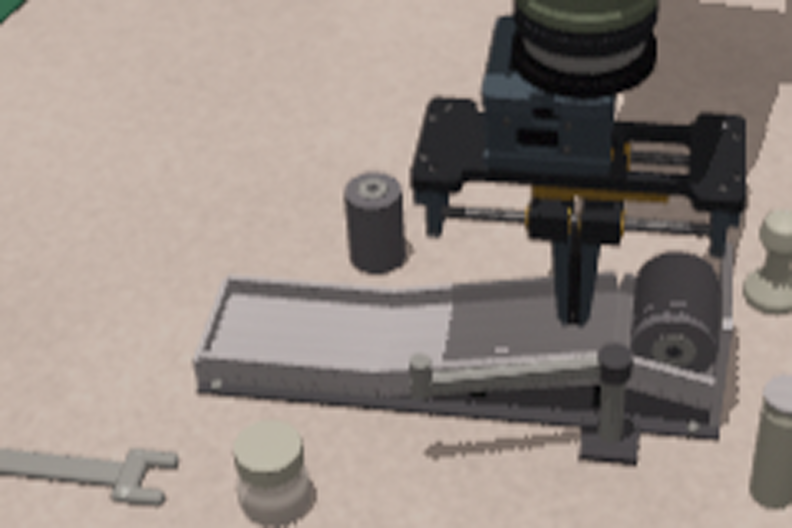

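The roller rests against the stop (zoom 675,310; x ≈ 84), gate still open. Now lift and go round to the outer side of the gate arm.

Emit:
jog_arm(series=[0, -3, -30, 0, 0, 0, 0, -6, -58, 0, 0, 0, -40, -22, -58, 0, 0, 0, -85, -36, -58, 0, 0, 0, -126, -50, -56, 0, 0, 0, -128, -50, -40, 0, 0, 0, -128, -50, -20, 0, 0, 0, -128, -50, -5, 0, 0, 0])

```text
time: 9.95
tcp_pos: [0.7026, 0.0427, 0.0606]
orientation: [3.138, -0.004, -2.925]
ft_force: [-0.3, -0.3, -0.4]
finger_gap: 0.002
```

```bash
python3 chk.py s7; python3 - <<'E'
from h import *
snap('top','t7');a=cv2.imread('pics/t7.png');cv2.imwrite('pics/t7z.png',cv2.resize(a[120:300,200:440],None,fx=3.3,fy=3.3,interpolation=2))
E
cat > gate.py <<'E'
from h import *
T=tg()[1]; print(T)
import sys
for th in map(float,sys.argv[1:]):
    t=np.radians(th); n=np.array([np.sin(t),-np.cos(t)]); d=np.array([np.cos(t),np.sin(t)])
    h=8*abs(n[0])+16*abs(n[1]); p=np.array([52,-52])+85*d-(h+4)*n
    print(th,p.round(1),'shift',(p[1]-T[1]).round(1),(p[0]-T[0]).round(1),(T[2]-62).round(1))
E
python3 gate.py 195 189 183 177 171 165 159 153 147 141 135 129 123 117 111 105 100 95 90 88
```

```text
(9.95, array([ -25.1, -126. ,   60.6]), array([-0.3, -0.3, -0.4])) [ 0.04  0.63  1.43  0.    1.08 -1.75]
[374.7, 200.5, 399.1, 232.5] [array([[86.3, 23.2, 37. ]]), array([[85.8,  9.6, 50. ]]), array([[85.2, -8.2, 67. ]])]
[ -25.1 -126.3   61.3]
195.0 [-24.5 -94.8] shift 31.5 0.6 -0.7
189.0 [-28.7 -86.1] shift 40.2 -3.6 -0.7
183.0 [-31.8 -76.8] shift 49.5 -6.7 -0.7
177.0 [-34.  -67.9] shift 58.4 -8.9 -0.7
171.0 [-35.2 -59.5] shift 66.8 -10.1 -0.7
165.0 [-35.7 -50.8] shift 75.5 -10.6 -0.7
159.0 [-35.2 -41.9] shift 84.4 -10.1 -0.7
153.0 [-33.7 -32.9] shift 93.4 -8.6 -0.7
147.0 [-31.1 -24. ] shift 102.3 -6.0 -0.7
141.0 [-27.6 -15.2] shift 111.1 -2.5 -0.7
135.0 [-22.9  -6.7] shift 119.6 2.2 -0.7
129.0 [-17.3   1.3] shift 127.6 7.8 -0.7
123.0 [-10.6   8.7] shift 135.0 14.5 -0.7
117.0 [-3.  15.4] shift 141.7 22.1 -0.7
111.0 [ 5.5 21.2] shift 147.5 30.6 -0.7
105.0 [14.7 26. ] shift 152.3 39.8 -0.7
100.0 [22.8 29.2] shift 155.5 47.9 -0.7
95.0 [31.3 31.5] shift 157.8 56.4 -0.7
90.0 [40. 33.] shift 159.3 65.1 -0.7
88.0 [42.4 33.4] shift 159.7 67.5 -0.7
```

View pics/s7z.png

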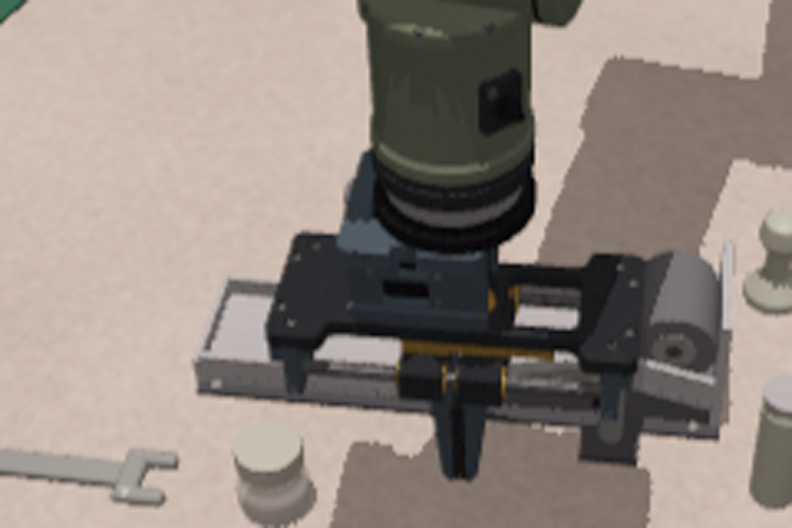

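View pics/t7z.png

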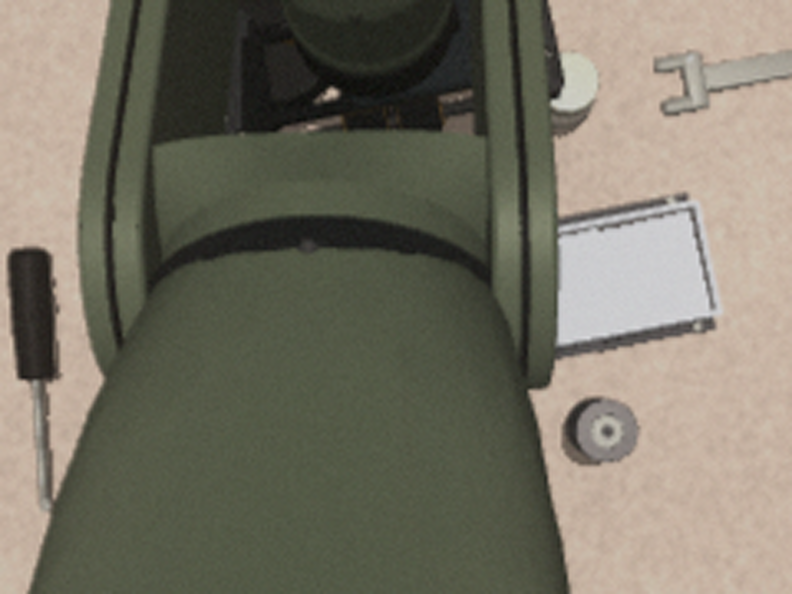

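Emit:
jog_arm(series=[16, 0, -1, 0, 0, 0, 31, 0, -1, 0, 0, 0, 40, -3.5, -1, 0, 0, 0, 49, -6.5, -1, 0, 0, 0, 58, -9, -1, 0, 0, 0, 67, -10, -1, 0, 0, 0, 75, -10.5, -1, 0, 0, 0, 84, -10, -1, 0, 0, 0])

```text
time: 11.1
tcp_pos: [0.6227, 0.0148, 0.0625]
orientation: [3.138, -0.004, -2.925]
ft_force: [0.5, 0.3, -0.4]
finger_gap: 0.008
```

```bash
python3 chk.py s8; 
python3 gate.py  159 153 147 141 135 129 123 117 111 105 100 95 90 88
```

```text
(11.1, array([-35.3, -41.9,  62.5]), array([ 0.5,  0.3, -0.4])) [ 0.    0.52  1.65  0.    0.98 -1.79]
[371.9, 196.5, 398.1, 232.2] [array([[84.1, 24.1, 37. ]]), array([[83.7, 10.5, 50. ]]), array([[83.1, -7.4, 67. ]])]
[-35.2 -41.   62.5]
159.0 [-35.2 -41.9] shift -0.9 0.0 0.5
153.0 [-33.7 -32.9] shift 8.1 1.5 0.5
147.0 [-31.1 -24. ] shift 17.0 4.1 0.5
141.0 [-27.6 -15.2] shift 25.8 7.6 0.5
135.0 [-22.9  -6.7] shift 34.3 12.3 0.5
129.0 [-17.3   1.3] shift 42.3 17.9 0.5
123.0 [-10.6   8.7] shift 49.7 24.6 0.5
117.0 [-3.  15.4] shift 56.4 32.2 0.5
111.0 [ 5.5 21.2] shift 62.2 40.7 0.5
105.0 [14.7 26. ] shift 67.0 49.9 0.5
100.0 [22.8 29.2] shift 70.2 58.0 0.5
95.0 [31.3 31.5] shift 72.5 66.5 0.5
90.0 [40. 33.] shift 74.0 75.2 0.5
88.0 [42.4 33.4] shift 74.4 77.6 0.5
```

View pics/s8z.png

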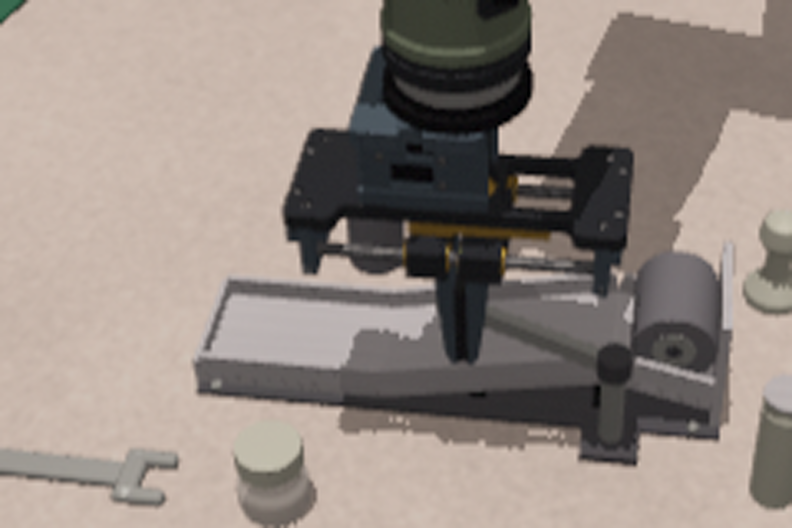

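The arm is swinging ahead of the finger (arm from post 615,355 to 490,310); roller unmoved. Continue.

Emit:
jog_arm(series=[8, 1.5, 0, 0, 0, 0, 17, 4, 0, 0, 0, 0, 26, 8, 0, 0, 0, 0, 34, 12, 0, 0, 0, 0, 42, 18, 0, 0, 0, 0, 50, 25, 0, 0, 0, 0, 56, 32, 0, 0, 0, 0, 62, 40, 0, 0, 0, 0])

```text
time: 12.2
tcp_pos: [0.5521, 0.0409, 0.063]
orientation: [3.138, -0.006, -2.925]
ft_force: [1.4, 0.2, -0.4]
finger_gap: 0.005
```

```bash
python3 chk.py s9; 
python3 gate.py  111 105 100 95 90 88
```

```text
(12.2, array([ 5.2, 21.4, 63. ]), array([ 1.4,  0.2, -0.4])) [ 0.05  0.43  1.82  0.    0.9  -1.74]
[371.4, 197.6, 398.6, 233.9] [array([[84.3, 22. , 37. ]]), array([[83.8,  8.4, 50. ]]), array([[83.2, -9.4, 67. ]])]
[ 5.6 22.1 63. ]
111.0 [ 5.5 21.2] shift -0.9 -0.1 1.0
105.0 [14.7 26. ] shift 3.9 9.1 1.0
100.0 [22.8 29.2] shift 7.1 17.2 1.0
95.0 [31.3 31.5] shift 9.4 25.7 1.0
90.0 [40. 33.] shift 10.9 34.4 1.0
88.0 [42.4 33.4] shift 11.3 36.8 1.0
```

View pics/s9z.png

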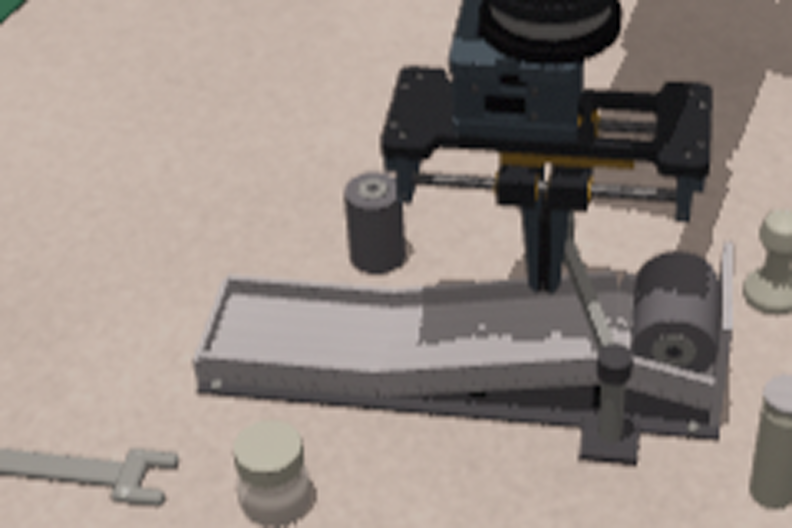

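Emit:
jog_arm(series=[4, 8, 0.5, 0, 0, 0, 7, 15, 0.5, 0, 0, 0, 9, 22, 0.5, 0, 0, 0, 10, 27, 0.5, 0, 0, 0, 11, 31, 0.5, 0, 0, 0, 11, 34, 0.5, 0, 0, 0, 11, 36, 0.5, 0, 0, 0, 11, 36, 0.5, 0, 0, 0])

```text
time: 13.3
tcp_pos: [0.5336, 0.0705, 0.0628]
orientation: [-3.139, -0.007, -2.921]
ft_force: [2.1, -13.0, -0.2]
finger_gap: 0.003
```

```bash
python3 chk.py s10
```

```text
(13.3, array([38.1, 33.2, 62.8]), array([  2.1, -13. ,  -0.2])) [ 0.11  0.41  1.85 -0.    0.89 -1.68]
[372.7, 198.3, 398.2, 231.8] [array([[84.4, 23.4, 37. ]]), array([[83.9,  9.8, 50. ]]), array([[83.3, -8. , 67. ]])]
```

View pics/s10z.png

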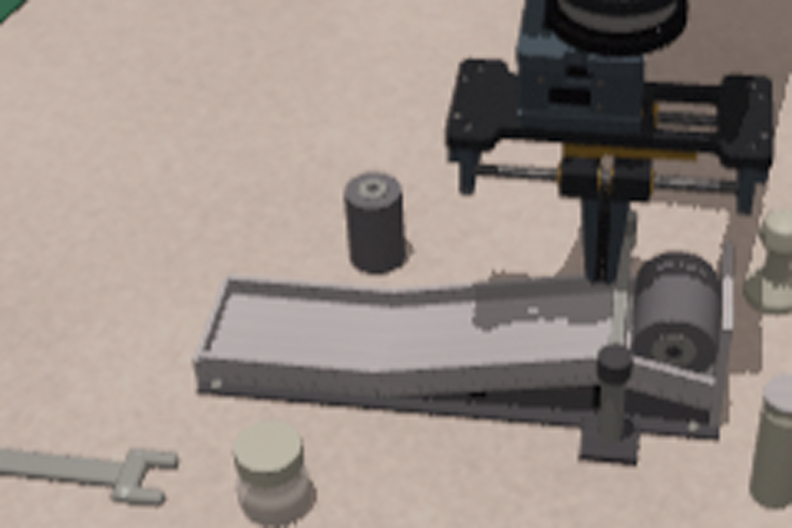

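13 N reaction: the arm is against its limit, standing straight across the gutter. Back off and lift clear.

Emit:
jog_arm(series=[0, -3, 0, 0, 0, 0, 0, -15, 0, 0, 0, 0, 0, -30, -2, 0, 0, 0, 0, -40, -30, 0, 0, 0, 0, -60, -70, 0, 0, 0, 0, -110, -110, 0, 0, 0, 0, -160, -130, 0, 0, 0, 0, -220, -140, 0, 0, 0])

```text
time: 14.4
tcp_pos: [0.5833, -0.1457, 0.2053]
orientation: [-3.139, -0.004, -2.921]
ft_force: [0.9, -0.1, -0.5]
finger_gap: 0.005
```

Emit:
jog_arm(series=[0, -50, 0, 0, 0, 0, 0, -100, 0, 0, 0, 0, 0, -140, 0, 0, 0, 0, 0, -140, 0, 0, 0, 0])

```text
time: 14.9
tcp_pos: [0.6136, -0.2857, 0.2049]
orientation: [-3.139, -0.004, -2.925]
ft_force: [-0.4, 0.9, -0.9]
finger_gap: 0.003
```

```bash
python3 chk.py s11; python3 - <<'E'
from h import *
g=np.load('g.npy')
snap('top','t11');a=cv2.imread('pics/t11.png')
for th in (2.0,1.9):
    t=np.pi/2+2-th
    P=g2w([[52,-52,70],[52+116*np.cos(t),-52+116*np.sin(t),70]],g); print(th,proj('top',P).round(1).tolist(),proj('scene',P).round(1).tolist())
cv2.imwrite('pics/t11z.png',cv2.resize(a[120:300,200:440],None,fx=3.3,fy=3.3,interpolation=2))
ms=masks_of('top','roller')
for m in ms: u=np.argwhere(m['mask']).mean(0)[::-1];print(m['score'],m['bbox'],w2g(atz('top',u,.062),g))
for n in ['spare','jar','driver','spool','glue','pawn','wrench']:
    b=find_in('top',n)
    if b: b=b[0]['bbox'];print(n,w2g(atz('top',((b[0]+b[2])/2,(b[1]+b[3])/2),0.03),g).round(0),b)
E
```

```text
(14.9, array([-327. ,   31. ,  204.9]), array([-0.4,  0.9, -0.9])) [-0.45  0.49  1.32 -0.01  1.34 -2.24]
[374.8, 196.8, 396.9, 232.1] [array([[84.2, 22.9, 37. ]]), array([[83.8,  9.3, 50. ]]), array([[83.2, -8.6, 67. ]])]
2.0 [[286.9, 194.3], [297.8, 252.2]] [[367.1, 228.2], [370.6, 187.8]]
1.9 [[286.9, 194.3], [303.6, 250.8]] [[367.1, 228.2], [364.9, 187.6]]
0.78 [262.6, 205.9, 289.0, 238.4] [[84.70603706 -1.86816947 62.        ]]
0.25 [253.4, 179.6, 419.1, 254.1] [[-49.23477333   1.8699928   62.        ]]
spare [[-111.   95.   30.]] [371.7, 241.4, 389.7, 260.5]
jar [[-134. -122.   30.]] [358.7, 134.7, 382.7, 158.1]
driver [[231. -10.  30.]] [204.4, 191.5, 214.3, 272.8]
spool [[  41. -188.   30.]] [264.8, 111.2, 300.2, 153.1]
glue [[152. -85.  30.]] [229.0, 181.1, 251.2, 199.0]
pawn [[144.  81.  30.]] [245.8, 258.4, 270.1, 277.2]
wrench [[-261. -105.   30.]] [399.0, 129.8, 465.9, 154.3]
```

View pics/s11z.png

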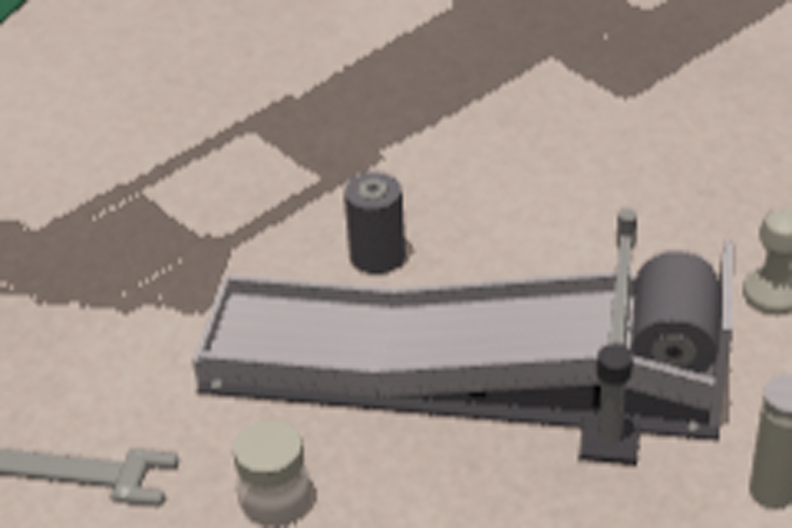

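View pics/t11z.png

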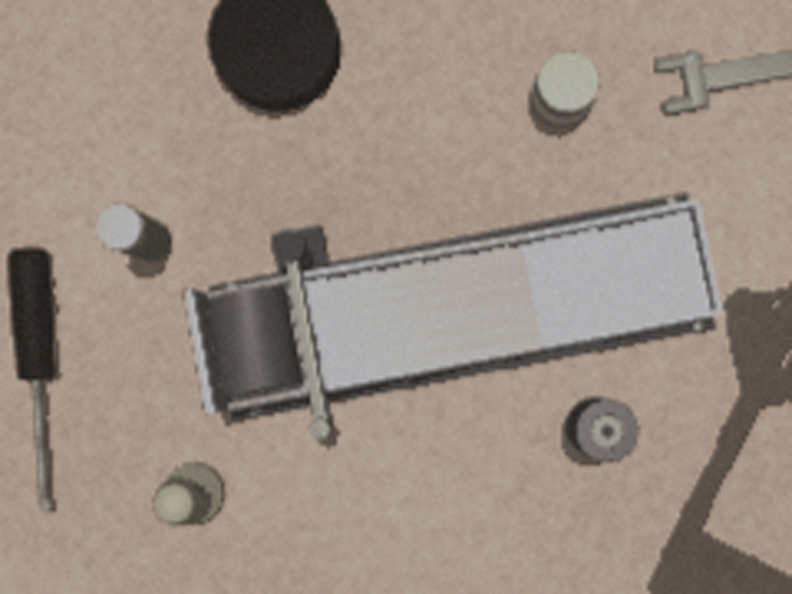

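The gate pin is at top (297,250) and scene (370,186), matching the predicted 2.0 rad position rather than 1.9. The roller is at the nest, and the robot is clear.

```bash
python3 -c "
from h import *
print(r.close_job(),tg())"
```

```text
the job is handed in; nothing more can be done
the job is handed in; nothing more can be done
```

The roller is home against the end stop with the gate shut behind it, and I handed the job in at about 15 s of the 56 s allowed. I pushed the roller up the ramp and over the crest with the shut fingertips, and it rolled the last stretch to the stop by itself. I then pushed the gate arm round from its outer side until it met its limit, with about 13 N of reaction, and backed the arm away.

**Last checks:**
- **Roller:** it measured at gutter x ≈ 84–85 mm, against 85 for the nest. The sideways offset was about -2 mm from the top camera; the scene camera gave up to about -9 mm, because the mask centre was only placed at an assumed height.
- **Gate:** the pin sat within about 2 px of where 2.0 rad should put it in both views.
- **Other things on the table:** the detector positions changed by no more than about 8 mm, and nothing looked moved in the pictures. The robot touched nothing at the end.

**Disagreements:**
- **Wrong detection:** once on the ramp the network reported the wrench as the roller, so I ignored that reading.
- **Gutter fit:** the fitted gutter pose is good to only about 2 mm. One corner point I picked by hand was about 4 px off, so the fit gave it less weight.

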